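Return the stray engraving blank to the drawer of its own kind and shut it

ROBOT

A 6-joint arm with a two-finger parallel gripper is mounted at the origin on the work surface. World frame = base frame: x ahead of the robot, y to its left, z up, the work surface at z = 0. Lengths are in m, angles in rad, forces in N, time in s.
With the tool pointing down it reaches from about 0.425 to 0.95 m from the base axis. Payload 3.5 kg.
Tool frame: the origin (TCP) lies at the very end of the fingers, on their centre line; the grasp point (between the pads) lies 19 mm behind it (ctrl.pinch_z is the distance from the TCP to the grasp point, in m); z points along the fingers, y is the line along which they close (so a half turn about z gives the same grasp; the last joint's range is limited). The gripper opens to 85 mm and grips with 20 to 120 N. Pads are 22 mm wide; open, the fingers measure 114 mm over their backs; the gripper's body (76 mm by 85 mm) begins 54 mm behind the grasp point. The pads swing forward as they close: fully open they stand 13 mm farther back than shut.
Start: joints at [-1.321, 0.286, 1.577, -0, 1.279, -0.15], TCP at [0.263, -0.622, 0.231] pointing down, gripper open.
Joint ranges: [-2.77, 2.77], [-0.9, 2.22], [0.21, 2.48], [-1.53, 4.67], [0.24, 2.81], [-2.84, 2.84]. Speed limits (rad/s): [2.79, 2.79, 3.14, 3.14, 3.14, 3.14].

INTERFACE

Orientations are given as a unit quaternion [x, y, z, w].
In Python, from plant import ctrl gives the robot as it stands. The module is installed in compiled form; this text tells all that it offers.
- The arm moves only by the shell command python3 -m crank 'ROWS' [OPENING] [FORCE]. ROWS is JSON, a list of rows, each a list of 6 numbers: the shift along the tool's x, y, z in cm, then the turn, a rotation vector about the tool's x, y, z in rad. In form: [[tx, ty, tz, rx, ry, rz], ...]. A call has 1 to 10 rows; each row is the pose to reach, as a shift and turn from the pose commanded when the call began, along the tool's axes at that moment; what a row does not reach only later rows make up. A row lasts 1/10 s, in which the tool goes at most 50 mm and 8.59 degrees, less where a joint would pass 70% of its speed; a pose out of reach is approached as far as the arm can. A call with a gripper value outside its range is refused whole. OPENING is the opening, from 0 (shut) to 1 (fully open), set as the call begins (- or left out, the last holds). The fingers move at their own pace and stop on an object; FORCE is the grip in N (left out, the last holds). Time passes only in rows, so rows that repeat a pose let the fingers close. It gives the time, the measured TCP pose, the force, the opening and the grip force at its end, in the units of the state.
- ctrl.get_state(): the state, without advancing time (a new reading comes with each control period).
- ctrl.read_camera(name): name is "scene" or "side" or "wrist"; returns (picture, depth): 384x512x3 uint8, blue, green, red; 384x512 float32, m along the optical axis (not along the pixel's ray), 0 where there is no reading.
- ctrl.camera_info(name): a dict with "K" (3x3 intrinsics, pixels), "origin" and "orientation" of the camera in the world. Camera axes: x right, y down, z forward; pixel columns grow to the right and rows downward; lengths in m; the calibration is good to about 2 mm. A picture is of the moment at which its call begins: read the wrist's pose just before it. camera_info takes no time and is no camera call; for the wrist camera it gives the pose at the moment of the call.
- ctrl.sign_off(): hands the job in; it is judged then, once.
The state is a dict: "time": time; "qpos": joint angles; "dq": joint speeds; "joint_efforts": joint torques, N m; "eef_pos": TCP position; "tcp_rot": TCP orientation; "contact_force": force on the tool from outside, world axes, zero at the start; "wrist_torque": the same for the moment, N m; "opening": opening from 0.0 (shut) to 1.0 (fully open); "finger_force": force on a finger pad.
Only numpy, scipy, OpenCV 4.12 (cv2) and the standard library are available. Lean on these libraries where they do the work, as an engineer would, in place of code of your own. Each camera call takes 0.05 s, during which the arm holds its last target. There are 200 camera calls.

TASK

One oblong wooden blank has been left out on the table beside the three open drawers. Lay it flat on the floor of the drawer that already holds a blank of the same shape, beside that blank (which stays in) and not on top of it, then push that drawer fully shut. Leave the other two drawers and their blanks, and everything else on the table, as they are.

Things in the scene. Friction and masses are not known exactly. Their poses are not given: they have to be found in the camera images.
- stray: The loose oblong wooden blank on the table, left of the drawer units: plain hardwood slab, 72 (its x) x 32 (its y) x 22 mm high. Origin: centre of its underside, z up.
- oblong: An identical oblong blank, 72 (x) x 32 (y) x 22 mm, lying flat in one of the three drawers, in the +y half of it, roughly along the drawer's x. Origin: centre of its underside.
- square: Square blank, 50 x 50 x 22 mm, same wood, lying in the +y half of another drawer. Origin: centre of its underside.
- disc: Round blank, 56 mm across, 22 mm high, same wood, lying in the +y half of the remaining drawer. Origin: centre of its underside.
- tray_left (a point): Drawer on the robot's left (+y): middle of the inner floor's front edge, at the inside of the front panel; moves with the drawer. x into the cabinet (the way it shuts), y to the left, z up. Inside: x 0 to 215 mm, y +-76 mm. Above this floor: side walls 56, front panel 64, cabinet 78 mm. Front panel's outer face at x = -21 mm; the cabinet's roof covers all beyond x = opening - 6 mm.
- unit_left_drawer0_handle (a point): Middle of the steel bar handle of the drawer on the robot's left (+y): bar 11 mm thick, 97 mm long along the drawer's y, its axis 35 mm in front of the front panel and 40 mm above the drawer's inner floor. Axes as the drawer's.
- unit_left_drawer0 (a joint): Opening of the drawer on the robot's left (+y): 0 m shut, about 0.135 to 0.16 m at the start; sliding friction a few newtons.
- tray_middle (a point): Drawer in the middle: middle of the inner floor's front edge, at the inside of the front panel; moves with the drawer. x into the cabinet (the way it shuts), y to the left, z up. Inside: x 0 to 215 mm, y +-76 mm. Above this floor: side walls 56, front panel 64, cabinet 78 mm. Front panel's outer face at x = -21 mm; the cabinet's roof covers all beyond x = opening - 6 mm.
- unit_middle_drawer0_handle (a point): Middle of the steel bar handle of the drawer in the middle: bar 11 mm thick, 97 mm long along the drawer's y, its axis 35 mm in front of the front panel and 40 mm above the drawer's inner floor. Axes as the drawer's.
- unit_middle_drawer0 (a joint): Opening of the drawer in the middle: 0 m shut, about 0.135 to 0.16 m at the start; sliding friction a few newtons.
- tray_right (a point): Drawer on the robot's right (-y): middle of the inner floor's front edge, at the inside of the front panel; moves with the drawer. x into the cabinet (the way it shuts), y to the left, z up. Inside: x 0 to 215 mm, y +-76 mm. Above this floor: side walls 56, front panel 64, cabinet 78 mm. Front panel's outer face at x = -21 mm; the cabinet's roof covers all beyond x = opening - 6 mm.
- unit_right_drawer0_handle (a point): Middle of the steel bar handle of the drawer on the robot's right (-y): bar 11 mm thick, 97 mm long along the drawer's y, its axis 35 mm in front of the front panel and 40 mm above the drawer's inner floor. Axes as the drawer's.
- unit_right_drawer0 (a joint): Opening of the drawer on the robot's right (-y): 0 m shut, about 0.135 to 0.16 m at the start; sliding friction a few newtons.
- tumbler: Bystander: glass tumbler, 72 mm across, 95 mm high. Origin: underside.
- spray: Bystander: aluminium spray can, 60 mm across, 150 mm high. Origin: underside.
- lens_tin: Bystander: dark round tin, 60 mm across, 25 mm high. Origin: underside.
- brush: Bystander: brush lying on the table near the robot. Origin: underside.
- screwdriver: Bystander: screwdriver lying on the table near the robot. Origin: underside.
- tape_roll: Bystander: roll of tape, 80 mm across, 24 mm high, on top of the middle cabinet. Origin: underside.
- gauge_block: Bystander: aluminium block, 60 x 40 x 35 mm, on the table near the robot. Origin: underside.

How it is judged:
On the way:
1. the stray blank lies flat and released on the floor of the drawer that holds the other oblong blank, the drawer still open (((x of stray in the frame of tray_left between 0.003 and 0.212 m and y of stray in the frame of tray_left between -0.075 and 0.075 m and z of stray in the frame of tray_left between -0.006 and 0.006 m and x of oblong in the frame of tray_left between 0.003 and 0.212 m and y of oblong in the frame of tray_left between -0.075 and 0.075 m and z of oblong in the frame of tray_left between -0.006 and 0.006 m and angle between stray's own z axis and vertical below 0.1 rad and linear speed of stray below 0.02 m/s and contact force between stray and the fingers below 0.1 N and value of joint unit_left_drawer0 above 0.03 m) or (x of stray in the frame of tray_middle between 0.003 and 0.212 m and y of stray in the frame of tray_middle between -0.075 and 0.075 m and z of stray in the frame of tray_middle between -0.006 and 0.006 m and x of oblong in the frame of tray_middle between 0.003 and 0.212 m and y of oblong in the frame of tray_middle between -0.075 and 0.075 m and z of oblong in the frame of tray_middle between -0.006 and 0.006 m and angle between stray's own z axis and vertical below 0.1 rad and linear speed of stray below 0.02 m/s and contact force between stray and the fingers below 0.1 N and value of joint unit_middle_drawer0 above 0.03 m) or (x of stray in the frame of tray_right between 0.003 and 0.212 m and y of stray in the frame of tray_right between -0.075 and 0.075 m and z of stray in the frame of tray_right between -0.006 and 0.006 m and x of oblong in the frame of tray_right between 0.003 and 0.212 m and y of oblong in the frame of tray_right between -0.075 and 0.075 m and z of oblong in the frame of tray_right between -0.006 and 0.006 m and angle between stray's own z axis and vertical below 0.1 rad and linear speed of stray below 0.02 m/s and contact force between stray and the fingers below 0.1 N and value of joint unit_right_drawer0 above 0.03 m))), for 0.2 s.
At the end, for the whole second after the job is handed in: Both oblong blanks lie flat (within 0.1 rad) on the floor of the same drawer (undersides within 6 mm of it), at rest and released, and that drawer is shut to within 8 mm. The other two drawers have not moved more than 20 mm, nor their blanks or any bystander more than 30 mm (((x of stray in the frame of tray_left between 0.003 and 0.212 m and y of stray in the frame of tray_left between -0.075 and 0.075 m and z of stray in the frame of tray_left between -0.006 and 0.006 m and x of oblong in the frame of tray_left between 0.003 and 0.212 m and y of oblong in the frame of tray_left between -0.075 and 0.075 m and z of oblong in the frame of tray_left between -0.006 and 0.006 m and angle between each of stray, oblong's own z axis and vertical below 0.1 rad and linear speed of stray below 0.02 m/s and contact force between stray and the fingers below 0.1 N and value of joint unit_left_drawer0 below 0.008 m) or (x of stray in the frame of tray_middle between 0.003 and 0.212 m and y of stray in the frame of tray_middle between -0.075 and 0.075 m and z of stray in the frame of tray_middle between -0.006 and 0.006 m and x of oblong in the frame of tray_middle between 0.003 and 0.212 m and y of oblong in the frame of tray_middle between -0.075 and 0.075 m and z of oblong in the frame of tray_middle between -0.006 and 0.006 m and angle between each of stray, oblong's own z axis and vertical below 0.1 rad and linear speed of stray below 0.02 m/s and contact force between stray and the fingers below 0.1 N and value of joint unit_middle_drawer0 below 0.008 m) or (x of stray in the frame of tray_right between 0.003 and 0.212 m and y of stray in the frame of tray_right between -0.075 and 0.075 m and z of stray in the frame of tray_right between -0.006 and 0.006 m and x of oblong in the frame of tray_right between 0.003 and 0.212 m and y of oblong in the frame of tray_right between -0.075 and 0.075 m and z of oblong in the frame of tray_right between -0.006 and 0.006 m and angle between each of stray, oblong's own z axis and vertical below 0.1 rad and linear speed of stray below 0.02 m/s and contact force between stray and the fingers below 0.1 N and value of joint unit_right_drawer0 below 0.008 m))); the robot touches nothing.
It fails at once if a drawer that does not hold the oblong blank is moved by more than 20 mm ((distance of unit_left_drawer0_handle from where it was at the start of the episode above 0.02 m and not (x of oblong in the frame of tray_left between 0.003 and 0.212 m and y of oblong in the frame of tray_left between -0.075 and 0.075 m)) or (distance of unit_middle_drawer0_handle from where it was at the start of the episode above 0.02 m and not (x of oblong in the frame of tray_middle between 0.003 and 0.212 m and y of oblong in the frame of tray_middle between -0.075 and 0.075 m)) or (distance of unit_right_drawer0_handle from where it was at the start of the episode above 0.02 m and not (x of oblong in the frame of tray_right between 0.003 and 0.212 m and y of oblong in the frame of tray_right between -0.075 and 0.075 m))).
It fails at once if the oblong blank that was already in a drawer is lifted out of it (height (world z) of oblong above 0.08 m).
It fails at once if the square or round blank, or a bystander, is moved by more than 30 mm (distance of any of square, disc, tumbler, spray, lens_tin, brush, screwdriver, tape_roll, gauge_block from where it was at the start of the episode above 0.03 m).
It also fails if it takes over 50 s, if anything falls off the work surface, if the arm or the gripper's body presses on something with over 40 N, if the wrist force passes 120 N, or if a joint passes its speed limit or range.

## Working session

There is one attempt and no reset: what is moved stays moved. The work goes in short steps, Python scripts to look and compute and a shell command to move; the robot and the scene stay as the last step left them, time stands still between calls to the robot, and variables do not carry over. Pictures are saved under pics/ and viewed, at most 10 in all, crops included, and the job is handed in when it is done.

```bash
mkdir -p pics
cat > h.py <<'E'
import numpy as np, cv2
from scipy.spatial.transform import Rotation as R
from plant import ctrl
def cam(n):
    i=ctrl.camera_info(n); im,d=ctrl.read_camera(n)
    return im,d,np.array(i["K"]),np.array(i["origin"]),R.from_quat(i["orientation"]).as_matrix()
def pts(d,K,o,M):
    v,u=np.mgrid[:d.shape[0],:d.shape[1]]
    p=np.stack([(u-K[0,2])/K[0,0]*d,(v-K[1,2])/K[1,1]*d,d],-1)@M.T+o
    p[d<=0]=np.nan
    return p
def plane(uv,z,K,o,M):
    r=M@np.linalg.inv(K)@np.array([uv[0],uv[1],1.]); return o+r*(z-o[2])/r[2]
E
python3 - <<'E'
from h import *
for n in("scene","side"):
    im,d,K,o,M=cam(n); cv2.imwrite(f"pics/{n}0.png",im); np.savez(n+"0.npz",im=im,d=d,K=K,o=o,M=M); print(n,o.round(3),M[:,2].round(2))
s=ctrl.get_state(); print(s["time"],s["eef_pos"],s["tcp_rot"],R.from_quat(s["tcp_rot"]).as_matrix().round(3))
E
```

```text
scene [ 1.009 -0.045  0.97 ] [-0.48  0.14 -0.87]
side [-0.377  0.99   1.084] [ 0.57 -0.55 -0.61]
0.1 [ 0.26260488 -0.62116243  0.23005638] [ 9.80086799e-01  1.98566601e-01 -5.10316302e-05 -1.08117854e-03] [[ 0.921  0.389 -0.001]
 [ 0.389 -0.921  0.002]
 [ 0.    -0.002 -1.   ]]
```

View pics/scene0.png

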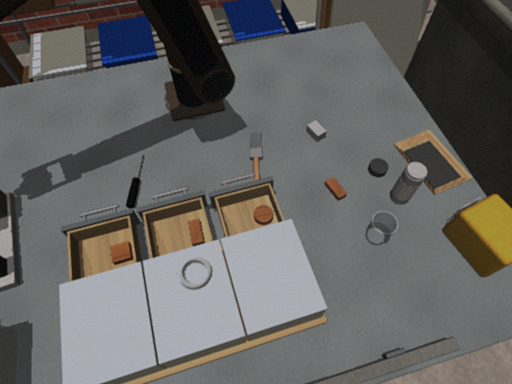

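View pics/side0.png

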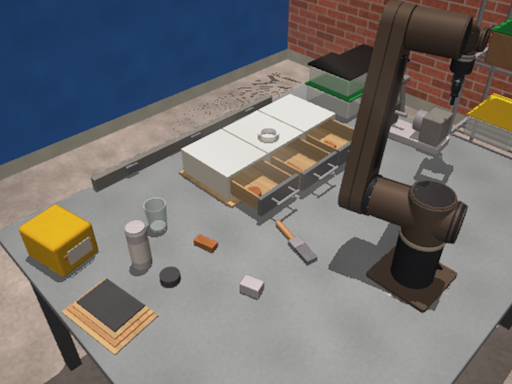

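The scene view shows the stray at (336,188), the disc in the left drawer (263,214), the oblong in the middle drawer (195,232) and the square in the right drawer (121,252). In the side view the stray is at (206,243), with its surroundings clear.

```bash
cat > m.py <<'E'
from h import *
z=np.load("scene0.npz"); im,d,K,o,M=[z[k] for k in("im","d","K","o","M")]
P=pts(d,K,o,M); hsv=cv2.cvtColor(im,cv2.COLOR_BGR2HSV)
m=((hsv[...,0]<13)&(hsv[...,1]>120)&(hsv[...,2]>70)).astype(np.uint8); m[:150]=0
n,l,st,c=cv2.connectedComponentsWithStats(m)
for i in range(1,n):
    if st[i,4]<40: continue
    q=P[l==i]; zt=np.nanpercentile(q[:,2],90); t=q[np.abs(q[:,2]-zt)<.006]
    r=cv2.minAreaRect(t[:,:2].astype(np.float32)*1000)
    b=cv2.boxPoints(r)
    print(c[i].round(),st[i,4],"ztop",zt.round(4),"mean",t.mean(0).round(4),"rect",np.round(r[0]),np.round(r[1]),round(r[2],1))
# drawer: line of front panel tops, cabinet front edge & floor height
for nm,(u0,u1,v0,v1) in dict(mid=(140,215,185,260),left=(212,290,170,245)).items():
    q=P[v0:v1,u0:u1].reshape(-1,3); h=np.histogram(q[:,2],bins=np.arange(-.01,.16,.004)); print(nm,[(round(float(a),3),int(b)) for a,b in zip(h[1],h[0]) if b>60])
# handle bar (middle): points bright near (172,193)
for u,v in((154,196),(187,188),(172,192),(175,255),(160,245),(144,212),(206,198),(147,258),(222,248)): print((u,v),P[v,u].round(4),im[v,u])
s=cv2.resize(im[165:285,130:290],None,fx=5,fy=5,interpolation=cv2.INTER_CUBIC); cv2.imwrite("pics/crop.png",s)
E
python3 m.py
```

```text
[336. 188.] 201 ztop 0.0241 mean [0.5217 0.3471 0.0223] rect [521. 347.] [70. 30.] 16.1
[263. 214.] 259 ztop 0.058 mean [0.5631 0.0999 0.056 ] rect [562. 101.] [53. 50.] 62.9
[196. 232.] 255 ztop 0.0583 mean [ 0.5651 -0.096   0.056 ] rect [564. -96.] [31. 70.] 87.4
[120. 252.] 310 ztop 0.0581 mean [ 0.5687 -0.3013  0.056 ] rect [ 568. -301.] [47. 49.] 1.6
mid [(-0.006, 161), (-0.002, 959), (0.002, 178), (0.03, 748), (0.034, 867), (0.038, 75), (0.05, 101), (0.054, 266), (0.058, 90), (0.07, 80), (0.074, 140), (0.078, 124), (0.082, 67), (0.086, 212), (0.09, 217), (0.094, 103), (0.098, 268), (0.11, 478), (0.114, 79), (0.134, 70)]
left [(-0.006, 165), (-0.002, 1145), (0.002, 258), (0.03, 565), (0.034, 666), (0.038, 78), (0.05, 86), (0.054, 259), (0.058, 79), (0.07, 64), (0.074, 129), (0.078, 125), (0.086, 186), (0.09, 198), (0.094, 86), (0.098, 229), (0.106, 91), (0.11, 917), (0.114, 153)]
(154, 196) [ 0.4328 -0.188   0.0747] [133 132 137]
(187, 188) [ 0.4349 -0.092   0.0789] [108 109 109]
(172, 192) [ 0.4356 -0.136   0.0776] [131 131 134]
(175, 255) [ 0.6416 -0.1551  0.11  ] [177 173 169]
(160, 245) [ 0.5693 -0.1997  0.0355] [ 90 126 151]
(144, 212) [ 0.4854 -0.2191  0.0891] [ 75 107 129]
(206, 198) [ 0.4785 -0.0461  0.0717] [95 96 94]
(147, 258) [ 0.5824 -0.2463  0.0015] [60 58 59]
(222, 248) [ 0.6153 -0.0361  0.0113] [ 98 127 145]
```

View pics/crop.png

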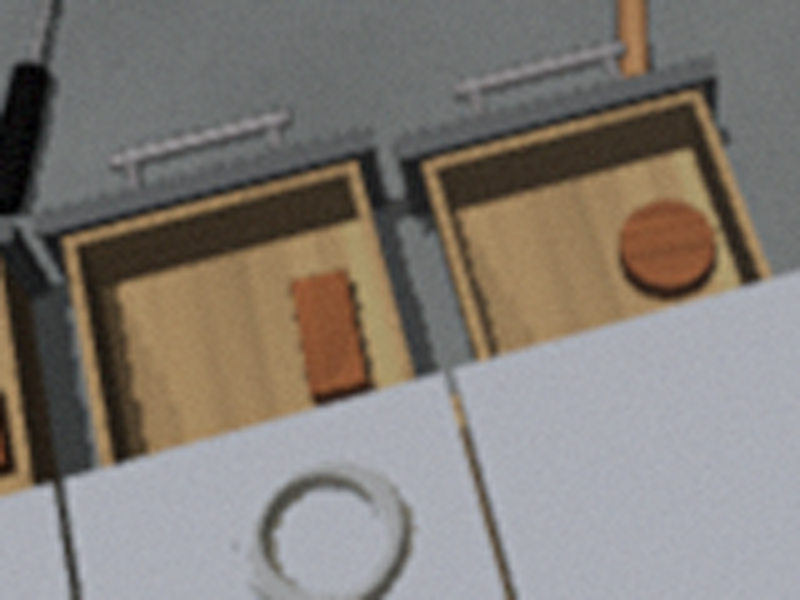

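The crop confirms the oblong in the +y half of the middle drawer, with the free space on its -y side. The left drawer holds the disc.

```bash
cat >> h.py <<'E'
def rel(p,yaw):
    s=ctrl.get_state(); A=R.from_quat(s["tcp_rot"]); c,n=np.cos(yaw),np.sin(yaw)
    T=R.from_matrix(np.array([[c,n,0],[n,-c,0],[0,0,-1]]))
    print("row",(A.inv().apply(np.array(p)-s["eef_pos"])*100).round(2),(A.inv()*T).as_rotvec().round(3))
E
cat > m2.py <<'E'
from h import *
z=np.load("scene0.npz"); im,d,K,o,M=[z[k] for k in("im","d","K","o","M")]
P=pts(d,K,o,M); X,Y,Z=P[...,0],P[...,1],P[...,2]
def fit(m,n):
    q=P[m][:,:2]; v=cv2.fitLine(q.astype(np.float32),cv2.DIST_HUBER,0,.001,.001).ravel(); print(n,len(q),"mean",q.mean(0).round(4),"ang",np.degrees(np.arctan2(v[1],v[0])).round(2),"y",q[:,1].min().round(4),q[:,1].max().round(4),"x",q[:,0].min().round(4),q[:,0].max().round(4))
fit((Z>.06)&(Z<.09)&(X>.42)&(X<.445)&(Y>-.21)&(Y<-.06),"handle")
fit((Z>.093)&(Z<.103)&(X>.45)&(X<.51)&(Y>-.23)&(Y<-.04),"panel top")
fit((Z>.083)&(Z<.094)&(X>.5)&(X<.6)&(Y>-.24)&(Y<-.2),"right wall top")
fit((Z>.083)&(Z<.094)&(X>.5)&(X<.6)&(Y>-.08)&(Y<-.03),"left wall top")
fit((Z>.083)&(Z<.094)&(X>.5)&(X<.6)&(Y>0)&(Y<.04),"left unit's right wall")
m=(Z>.107)&(Z<.117)&(X<.7)&(Y>-.22)&(Y<-.06); 
print("cab edge",[ (y,round(float(np.nanmin(X[m&(np.abs(Y-y)<.006)])),4)) for y in(-.2,-.17,-.14,-.11,-.08)])
print("floor z",np.nanmedian(Z[(Z>.025)&(Z<.045)&(X>.52)&(X<.57)&(Y>-.2)&(Y<-.13)]), "table z",np.nanmedian(Z[(X>.45)&(X<.6)&(Y>.28)&(Y<.31)]))
m=(Z>.05)&(Y>.2)&(X<.85)&(X>.3)
n,l,st,c=cv2.connectedComponentsWithStats(m.astype(np.uint8))
for i in range(1,n):
    if st[i,4]>30: q=P[l==i]; print(c[i].round(),q.min(0).round(3),q.max(0).round(3))
s=np.load("side0.npz"); Q=pts(s["d"],s["K"],s["o"],s["M"])
hs=cv2.cvtColor(s["im"],cv2.COLOR_BGR2HSV); m=(hs[...,0]<13)&(hs[...,1]>120); m[:230]=0;m[255:]=0;m[:,:190]=0;m[:,222:]=0
q=Q[m]; t=q[q[:,2]>np.nanpercentile(q[:,2],90)-.006]; print("stray side",t.mean(0).round(4),cv2.minAreaRect(t[:,:2].astype(np.float32)*1000))
rel((.5,-.1,.25),np.radians(16))
E
python3 m2.py
```

```text
handle 152 mean [ 0.4345 -0.141 ] ang -89.13 y -0.1937 -0.0887 x 0.4266 0.4448
panel top 376 mean [ 0.4766 -0.1391] ang -88.73 y -0.2298 -0.0461 x 0.4659 0.5041
right wall top 93 mean [ 0.5524 -0.2178] ang 1.28 y -0.2221 -0.2143 x 0.5022 0.5991
left wall top 72 mean [ 0.5509 -0.0594] ang 1.37 y -0.0634 -0.0554 x 0.5017 0.5996Traceback (most recent call last):
  File "m2.py", line 10, in <module>
    fit((Z>.083)&(Z<.094)&(X>.5)&(X<.6)&(Y>0)&(Y<.04),"left unit's right wall")
    ~~~^^^^^^^^^^^^^^^^^^^^^^^^^^^^^^^^^^^^^^^^^^^^^^^^^^^^^^^^^^^^^^^^^^^^^^^^
  File "m2.py", line 5, in fit
    q=P[m][:,:2]; v=cv2.fitLine(q.astype(np.float32),cv2.DIST_HUBER,0,.001,.001).ravel(); print(n,len(q),"mean",q.mean(0).round(4),"ang",np.degrees(np.arctan2(v[1],v[0])).round(2),"y",q[:,1].min().round(4),q[:,1].max().round(4),"x",q[:,0].min().round(4),q[:,0].max().round(4))
                    ~~~~~~~~~~~^^^^^^^^^^^^^^^^^^^^^^^^^^^^^^^^^^^^^^^^^^^^^^^^^
cv2.error: OpenCV(4.12.0) /io/opencv/modules/imgproc/src/linefit.cpp:50: error: (-215:Assertion failed) count > 0 in function 'fitLine2D_wods'
```

```bash
sed -i "/left unit's/d" m2.py; python3 m2.py
```

```text
handle 152 mean [ 0.4345 -0.141 ] ang -89.13 y -0.1937 -0.0887 x 0.4266 0.4448
panel top 376 mean [ 0.4766 -0.1391] ang -88.73 y -0.2298 -0.0461 x 0.4659 0.5041
right wall top 93 mean [ 0.5524 -0.2178] ang 1.28 y -0.2221 -0.2143 x 0.5022 0.5991
left wall top 72 mean [ 0.5509 -0.0594] ang 1.37 y -0.0634 -0.0554 x 0.5017 0.5996
cab edge [(-0.2, 0.6328), (-0.17, 0.6319), (-0.14, 0.6303), (-0.11, 0.6301), (-0.08, 0.6287)]
floor z 0.0341673396550784 table z 0.00034468058082071096
[411. 179.] [0.568 0.501 0.05 ] [0.626 0.559 0.154]
[484. 224.] [0.699 0.596 0.05 ] [0.85  0.74  0.127]
[383. 224.] [0.662 0.367 0.05 ] [0.733 0.44  0.098]
stray side [0.5145 0.3518 0.0221] ((515.07421875, 352.2154846191406), (70.49180603027344, 32.421939849853516), 14.536455154418945)
row [ 42.15 -38.77  -1.9 ] [-0.002 -0.     0.121]
```

```bash
python3 -m crank '[[42,-38.8,-2,0,0,0.12],[42,-38.8,-2,0,0,0.12],[42,-38.8,-2,0,0,0.12],[42,-38.8,-2,0,0,0.12],[42,-38.8,-2,0,0,0.12],[42,-38.8,-2,0,0,0.12],[42,-38.8,-2,0,0,0.12],[42,-38.8,-2,0,0,0.12],[42,-38.8,-2,0,0,0.12],[42,-38.8,-2,0,0,0.12]]' 1
python3 -c "
from h import *
rel((.518,.35,.2),np.radians(15.5))"
```

```text
time: 1.1
eef_pos: [0.469, -0.1644, 0.2486]
tcp_rot: [0.99, 0.139, -0.0, -0.0]
contact_force: [0.5, -0.8, 0.4]
opening: 1.001
finger_force: 0.0
row [ 18.9  -48.09   4.86] [-0.     0.     0.009]
```

```bash
python3 -m crank '[[18,-48,4,0,0,0],[18,-48,4,0,0,0],[18,-48,4,0,0,0],[18,-48,4,0,0,0],[18,-48,4,0,0,0],[18,-48,4,0,0,0],[18,-48,4,0,0,0],[18,-48,4,0,0,0],[18,-48,4,0,0,0],[18,-48,4,0,0,0]]'
python3 -m crank '[[0,0,0,0,0,0],[0,0,0,0,0,0]]'
cat > w.py <<'E'
import sys
from h import *
im,d,K,o,M=cam("wrist"); cv2.imwrite("pics/%s.png"%sys.argv[1],im); P=pts(d,K,o,M)
hs=cv2.cvtColor(im,cv2.COLOR_BGR2HSV); m=((hs[...,0]<13)&(hs[...,1]>120)&(hs[...,2]>50)).astype(np.uint8)
n,l,st,c=cv2.connectedComponentsWithStats(m)
for i in range(1,n):
    if st[i,4]<300: continue
    q=P[l==i]; zt=np.nanpercentile(q[:,2],80); t=q[np.abs(q[:,2]-zt)<.005]
    print(c[i].round(),st[i,4],"ztop",zt.round(4),t.mean(0).round(4),cv2.minAreaRect(t[:,:2].astype(np.float32)*1000))
s=ctrl.get_state(); print(s["time"],s["eef_pos"].round(4) if hasattr(s["eef_pos"],"round") else s["eef_pos"])
E
python3 w.py w1
```

```text
time: 2.1
eef_pos: [0.5077, 0.3324, 0.2092]
tcp_rot: [0.99, 0.14, -0.0, 0.0]
contact_force: [0.9, -0.4, -0.1]
opening: 1.0
finger_force: 0.0
time: 2.3
eef_pos: [0.5074, 0.3312, 0.2087]
tcp_rot: [0.99, 0.141, -0.001, 0.0]
contact_force: [-0.7, -0.0, 0.7]
opening: 0.995
finger_force: 0.0
2.35 [0.5078 0.3302 0.2092]
```

View pics/w1.png

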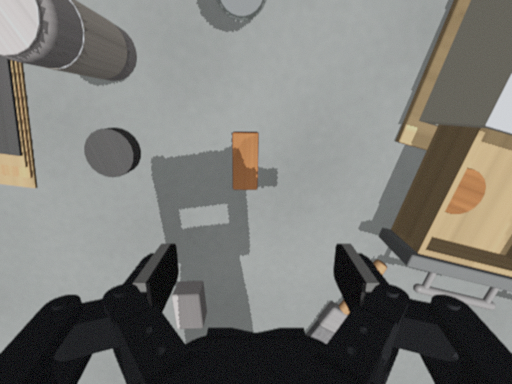

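The wrist view shows the stray at about (245,160), clear all round and well aligned with the fingers. The wood looks lighter here, so I'll loosen the mask.

```bash
sed -i 's/<13)/<16)/;s/>120)/>90)/' w.py
cat >> w.py <<'E'
Mt=R.from_quat(s["tcp_rot"]).as_matrix(); print("yaw",np.degrees(np.arctan2(Mt[1,0],Mt[0,0])).round(2),"px",im[160,245],hs[160,245],P[160,245])
E
python3 w.py w2
```

```text
[244. 160.] 1429 ztop 0.0222 [0.5198 0.3485 0.0215] ((518.386474609375, 348.4234924316406), (71.69265747070312, 30.735719680786133), 16.02362060546875)
[466. 192.] 1105 ztop 0.056 [0.5613 0.0931 0.0554] ((560.9116821289062, 90.767822265625), (54.37724685668945, 34.814178466796875), 1.9064444303512573)
2.4 [0.508  0.3296 0.2095]
yaw 16.0 px [ 89 136 189] [ 14 135 189] [0.52075982 0.34733688 0.02126437]
```

```bash
python3 -c "
from h import *
rel((.519,.348,.05),np.radians(16))"
```

```text
row [ 1.58 -1.47 15.95] [0.    0.001 0.   ]
```

```bash
python3 -m crank '[[1.6,-1.4,4,0,0,0],[1.6,-1.4,8,0,0,0],[1.6,-1.4,12,0,0,0],[1.6,-1.4,15.9,0,0,0],[1.6,-1.4,15.9,0,0,0],[1.6,-1.4,15.9,0,0,0]]'
python3 -c "
from h import *
rel((.519,.348,.004),np.radians(16))"
python3 w.py w3
```

```text
time: 3.0
eef_pos: [0.52, 0.347, 0.0513]
tcp_rot: [0.99, 0.139, -0.0, 0.0]
contact_force: [0.8, 0.3, 0.7]
opening: 1.0
finger_force: 0.0
row [-0.06 -0.12  4.73] [ 0.     0.001 -0.001]
[253. 220.] 4396 ztop 0.0221 [0.5213 0.349  0.0215] ((518.6683959960938, 348.2432556152344), (71.67914581298828, 31.374265670776367), 15.18576431274414)
3.05 [0.5213 0.3479 0.0532]
yaw 15.95 px [165 166 164] [ 75   3 166] [5.58285690e-01 3.65713938e-01 4.17898921e-04]
```

```bash
python3 -m crank '[[0,-0.1,2,0,0,0],[0,-0.1,4,0,0,0],[0,-0.1,4.7,0,0,0],[0,-0.1,4.7,0,0,0]]'
python3 -m crank '[[0,0,0,0,0,0],[0,0,0,0,0,0],[0,0,0,0,0,0],[0,0,0,0,0,0],[0,0,0,0,0,0],[0,0,0,0,0,0],[0,0,0,0,0,0],[0,0,0,0,0,0]]' 0 50
```

```text
time: 3.45
eef_pos: [0.5202, 0.3493, 0.0053]
tcp_rot: [0.99, 0.139, 0.001, -0.0]
contact_force: [-0.4, 0.1, -0.5]
opening: 1.004
finger_force: 0.0
time: 4.25
eef_pos: [0.5203, 0.3496, 0.005]
tcp_rot: [0.99, 0.139, 0.001, -0.0]
contact_force: [0.2, -0.2, 4.9]
opening: 0.362
finger_force: 51.3
```

```bash
python3 -m crank '[[0,0,-2,0,0,0],[0,0,-5,0,0,0],[0,0,-9,0,0,0],[0,0,-13,0,0,0],[0,0,-17,0,0,0],[0,0,-20,0,0,0],[0,0,-20,0,0,0]]'
python3 -c "
from h import *
rel((.559,-.1645,.2),np.radians(1.3))"
```

```text
time: 4.95
eef_pos: [0.5218, 0.3504, 0.2096]
tcp_rot: [0.99, 0.14, 0.005, -0.001]
contact_force: [0.7, 1.1, 0.1]
opening: 0.362
finger_force: 50.6
row [-10.66  50.51   0.79] [-0.003 -0.009  0.257]
```

```bash
python3 -m crank '[[-1,5,0,0,0,0.03],[-2,9,0.3,0,0,0.06],[-3,14,0.5,0,0,0.09],[-4,19,0.7,0,0,0.12],[-5,24,0.7,0,0,0.15],[-6,29,0.7,0,0,0.18],[-7.3,34,0.7,0,0,0.2],[-8.5,39,0.7,0,0,0.22],[-9.6,44,0.7,0,0,0.24],[-10.4,48,0.7,0,0,0.257]]'
python3 -m crank '[[0,0,0,0,0,0],[0,0,0,0,0,0]]'
python3 -c "
from h import *
rel((.559,-.1645,.11),np.radians(1.3))"
python3 w.py w4
```

```text
time: 5.95
eef_pos: [0.5506, -0.1424, 0.1944]
tcp_rot: [1.0, 0.011, -0.002, -0.001]
contact_force: [0.2, -0.1, 0.1]
opening: 0.363
finger_force: 50.5
time: 6.15
eef_pos: [0.5509, -0.1414, 0.1946]
tcp_rot: [1.0, 0.01, -0.002, -0.001]
contact_force: [0.3, -0.1, -0.9]
opening: 0.365
finger_force: 50.6
row [0.8  2.35 8.45] [-0.002  0.004 -0.002]
[247. 235.] 9421 ztop 0.2116 [ 0.553  -0.1417  0.2112] ((549.4053344726562, -141.6056365966797), (71.62909698486328, 32.301029205322266), 0.6938673257827759)
[ 35. 168.] 2651 ztop 0.0561 [0.5616 0.0986 0.0556] ((560.3104248046875, 99.43199920654297), (53.81892776489258, 55.40275192260742), 22.912097930908203)
[408. 172.] 1972 ztop 0.056 [ 0.5669 -0.3034  0.0554] ((565.791015625, -303.64111328125), (50.053123474121094, 46.90879440307617), 2.0879769325256348)
6.2 [ 0.551  -0.1402  0.1949]
yaw 1.27 px [148 189 211] [ 20  76 211] [ 0.5725026  -0.12883601  0.03398205]
```

View pics/w4.png

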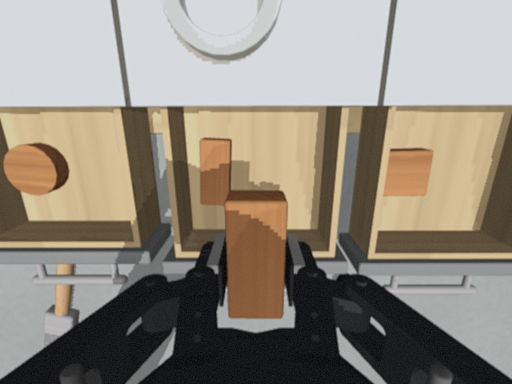

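The blank is firmly and squarely gripped. The free half of the middle drawer lies just to the right of it (240–330, 110–240), with the oblong at (215,172).

```bash
python3 -m crank '[[0.8,2.4,0,0,0,0],[0.8,2.4,3,0,0,0],[0.8,2.4,6,0,0,0],[0.8,2.4,8.4,0,0,0],[0.8,2.4,8.4,0,0,0],[0.8,2.4,8.4,0,0,0]]'
python3 w.py w5
python3 -c "
from h import *
rel((.559,-.1645,.04),np.radians(1.3))"
```

```text
time: 6.8
eef_pos: [0.5603, -0.163, 0.1125]
tcp_rot: [1.0, 0.012, -0.001, -0.0]
contact_force: [-0.2, 0.1, 0.1]
opening: 0.362
finger_force: 50.6
[175. 203.] 3864 ztop 0.0561 [ 0.5641 -0.0981  0.0555] ((561.7171630859375, -97.30852508544922), (31.89764976501465, 71.72113800048828), 88.05305480957031)
[437. 206.] 3283 ztop 0.056 [ 0.5674 -0.3058  0.0555] ((566.098876953125, -305.9080810546875), (49.881954193115234, 43.598506927490234), 2.525613307952881)
[255. 253.] 7553 ztop 0.1296 [ 0.5623 -0.1633  0.1291] ((558.7454223632812, -163.21527099609375), (72.11833190917969, 32.433589935302734), 1.1528750658035278)
6.85 [ 0.5613 -0.1637  0.1139]
yaw 1.41 px [147 187 210] [ 19  77 210] [ 0.59724675 -0.15356128  0.03451094]
row [-0.24  0.07  7.39] [ 0.    -0.001  0.002]
```

View pics/w5.png

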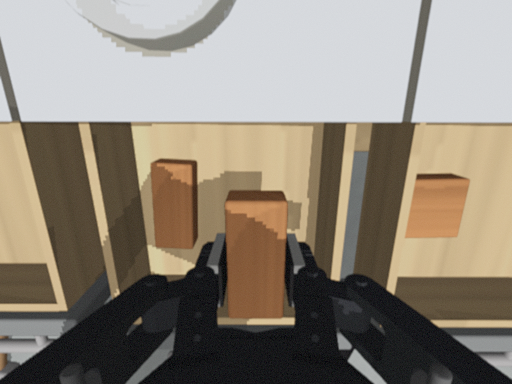

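The blank hangs over free floor, between the oblong (175,203) and the right wall (330,200). Lowering it now.

```bash
python3 -m crank '[[-0.1,0,2,0,0,0],[-0.1,0,4,0,0,0],[-0.1,0,5.5,0,0,0],[-0.1,0,6.5,0,0,0],[-0.1,0,7,0,0,0],[-0.1,0,7.3,0,0,0],[-0.1,0,7.3,0,0,0],[-0.1,0,7.3,0,0,0]]'
```

```text
time: 7.65
eef_pos: [0.5601, -0.1649, 0.0406]
tcp_rot: [1.0, 0.011, 0.001, 0.0]
contact_force: [1.4, -0.1, -0.3]
opening: 0.359
finger_force: 50.6
```

```bash
python3 -m crank '[[0,0,0.1,0,0,0],[0,0,0.1,0,0,0],[0,0,0.1,0,0,0],[0,0,0.1,0,0,0],[0,0,0.1,0,0,0]]' 0.52
python3 -m crank '[[0,0,-2,0,0,0],[0,0,-5,0,0,0],[0,0,-8,0,0,0],[0,0,-12,0,0,0],[0,0,-16,0,0,0],[0,0,-16,0,0,0],[0,0,-16,0,0,0]]'
python3 w.py w6; python3 -c "
from h import *
rel((.46,-.141,.22),np.radians(1.3))"
```

```text
time: 8.15
eef_pos: [0.5598, -0.1628, 0.0395]
tcp_rot: [1.0, 0.011, 0.0, -0.001]
contact_force: [0.8, 6.7, 1.6]
opening: 0.523
finger_force: 0.2
time: 8.85
eef_pos: [0.5604, -0.1651, 0.201]
tcp_rot: [1.0, 0.011, 0.002, 0.001]
contact_force: [-0.4, 0.4, -0.8]
opening: 0.517
finger_force: 0.0
[195. 179.] 1923 ztop 0.0562 [ 0.563  -0.0977  0.0555] ((561.276123046875, -96.85033416748047), (32.1813850402832, 72.18901824951172), 88.32804870605469)
[ 23. 176.] 2201 ztop 0.0561 [0.5608 0.0945 0.0555] ((559.7800903320312, 93.94671630859375), (43.28409957885742, 54.332496643066406), 75.99710845947266)
[255. 183.] 1791 ztop 0.0561 [ 0.5601 -0.1648  0.0555] ((558.6151123046875, -165.17825317382812), (71.3685531616211, 31.721431732177734), 0.42110612988471985)
[379. 180.] 1970 ztop 0.056 [ 0.5668 -0.3018  0.0554] ((565.5131225585938, -302.08514404296875), (50.398128509521484, 49.3773078918457), 2.636345624923706)
8.9 [ 0.5594 -0.1646  0.1989]
yaw 1.3 px [ 95 144 199] [ 14 133 199] [ 0.58592322 -0.15361898  0.05617664]
row [-9.88 -2.58 -2.11] [ 0. -0.  0.]
```

View pics/w6.png

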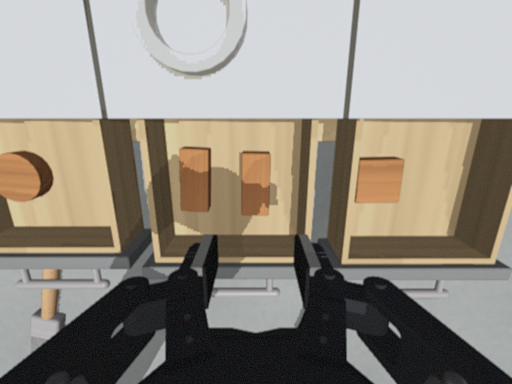

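Both oblongs lie flat side by side at (195,179) and (255,183), with equal top heights. Next I shut the fingers, go in front of the middle handle, and descend.

```bash
python3 -m crank '[[-4,-0.6,0,0,0,0],[-8,-1.3,0,0,0,0],[-12,-2,0,0,0,0],[-15.1,-2.4,0,0,0,0],[-15.1,-2.4,0,0,0,0],[-15.1,-2.4,0,0,0,0]]' 0
python3 -c "
from h import *
rel((.408,-.141,.055),np.radians(1.3)); print(ctrl.get_state()['qpos'],ctrl.get_state()['opening'])"
```

```text
time: 9.5
eef_pos: [0.4074, -0.1438, 0.1977]
tcp_rot: [1.0, 0.011, -0.001, -0.001]
contact_force: [0.3, 0.2, 0.0]
opening: 0.002
finger_force: 0.0
row [ 0.08 -0.26 14.27] [-0.001  0.001 -0.001]
[-5.75143909e-01 -2.44322751e-01  2.17933552e+00  2.00152164e-04
  1.20812891e+00  9.73515509e-01] 0.0015467952917667114
```

```bash
python3 -m crank '[[0,-0.2,3,0,0,0],[0,-0.2,6,0,0,0],[0,-0.2,8.5,0,0,0],[0,-0.2,11,0,0,0],[0,-0.2,13,0,0,0],[0,-0.2,14.3,0,0,0],[0,-0.2,14.3,0,0,0],[0,-0.2,14.3,0,0,0]]'
python3 w.py w7
```

```text
time: 10.3
eef_pos: [0.4086, -0.1422, 0.0556]
tcp_rot: [1.0, 0.012, -0.0, -0.0]
contact_force: [-0.8, 1.0, 0.4]
opening: 0.001
finger_force: 0.0
[168.  13.] 1984 ztop 0.0558 [ 0.528  -0.0976  0.0551] ((527.9879760742188, -96.60589599609375), (8.132946968078613, 31.7658634185791), 2.4906275272369385)
[309.  18.] 2659 ztop 0.056 [ 0.5272 -0.1651  0.0553] ((527.6119995117188, -165.38162231445312), (12.398890495300293, 31.861345291137695), 0.2111724466085434)
10.35 [ 0.4089 -0.1425  0.0563]
yaw 1.32 px [133 132 128] [ 96  10 133] [ 0.4674781  -0.13731321  0.09934136]
```

View pics/w7.png

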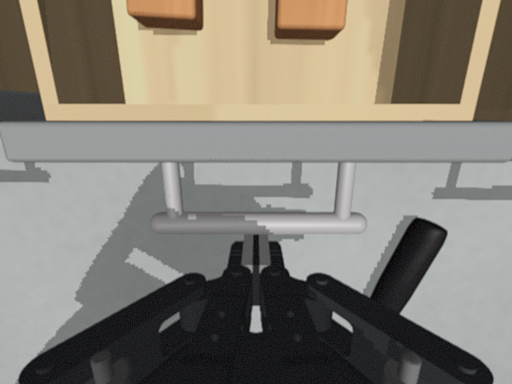

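The shut fingers (255,250) are centred just in front of the bar (165–365,222), and the screwdriver is clear. Now the push.

```bash
python3 -m crank '[[0.5,0,0,0,0,0],[1,0,0,0,0,0],[1.5,0,0,0,0,0],[2.2,0,0,0,0,0],[3,0,0,0,0,0],[3.8,0,0,0,0,0],[4.6,0,0,0,0,0],[5.4,0,0,0,0,0],[6.2,0,0,0,0,0],[7,0,0,0,0,0]]'
python3 -m crank '[[0.8,0,0,0,0,0],[1.6,0,0,0,0,0],[2.4,0,0,0,0,0],[3.2,0,0,0,0,0],[4,0,0,0,0,0],[4.8,0,0,0,0,0],[5.4,0,0,0,0,0],[6,0,0,0,0,0],[6.6,0,0,0,0,0],[7,0,0,0,0,0]]'
```

```text
time: 11.35
eef_pos: [0.4786, -0.1405, 0.0558]
tcp_rot: [1.0, 0.011, -0.0, -0.0]
contact_force: [-0.8, -1.1, 0.9]
opening: -0.003
finger_force: 0.7
time: 12.35
eef_pos: [0.5485, -0.1389, 0.0559]
tcp_rot: [1.0, 0.011, 0.0, -0.0]
contact_force: [-1.1, -0.8, 0.5]
opening: 0.0
finger_force: 0.6
```

```bash
python3 -m crank '[[0.4,0,0,0,0,0],[0.8,0,0,0,0,0],[1.1,0,0,0,0,0],[1.4,0,0,0,0,0]]'
python3 -m crank '[[0.2,0,0,0,0,0],[0.2,0,0,0,0,0]]'
python3 - <<'E'
from h import *
im,d,K,o,M=cam("wrist"); P=pts(d,K,o,M); X,Y,Z=P[...,0],P[...,1],P[...,2]
m=(Z>.093)&(Z<.102)&(X>.5)&(abs(Y+.138)<.03); print("panel top x",np.nanpercentile(X[m],[2,50,98]),m.sum())
m=(Z>.108)&(Z<.116)&(abs(Y+.138)<.03)&(X>.5); print("roof x",np.nanpercentile(X[m],[0,2]),m.sum())
cv2.imwrite("pics/w8.png",im)
E
```

```text
time: 12.75
eef_pos: [0.5622, -0.1386, 0.0559]
tcp_rot: [1.0, 0.011, -0.0, -0.0]
contact_force: [-1.1, -1.0, -0.5]
opening: 0.002
finger_force: 0.6
time: 12.95
eef_pos: [0.5644, -0.1386, 0.056]
tcp_rot: [1.0, 0.011, 0.0, 0.0]
contact_force: [0.1, 0.1, -0.4]
opening: -0.0
finger_force: 0.0
panel top x [0.56444318 0.62182194 0.62909796] 6558
roof x [0.55364854 0.56206436] 30325
```

```bash
python3 -m crank '[[0.2,0,0,0,0,0],[0.4,0,0,0,0,0],[0.4,0,0,0,0,0]]'
python3 -m crank '[[0.2,0,0,0,0,0],[0.4,0,0,0,0,0],[0.4,0,0,0,0,0]]'
```

```text
time: 13.3
eef_pos: [0.5648, -0.1384, 0.0558]
tcp_rot: [1.0, 0.012, -0.005, -0.001]
contact_force: [-10.7, -1.4, 7.9]
opening: -0.004
finger_force: 5.6
time: 13.6
eef_pos: [0.5648, -0.1384, 0.0558]
tcp_rot: [1.0, 0.013, -0.011, -0.001]
contact_force: [-23.4, -2.2, 17.2]
opening: 0.0
finger_force: 12.0
```

View pics/w8.png

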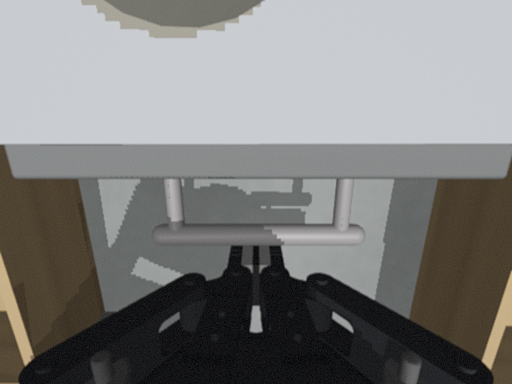

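The panel sits against the cabinet, and the arm now meets a hard stop with the force rising: the drawer is shut. Next I back off, rise and check.

```bash
python3 -m crank '[[-1,0,0,0,0,0],[-2.5,0,0,0,0,0],[-4.5,0,0,0,0,0],[-4.5,0,-3,0,0,0],[-4.5,0,-7,0,0,0],[-4.5,0,-11,0,0,0],[-4.5,0,-15,0,0,0],[-4.5,0,-15,0,0,0],[-4.5,0,-15,0,0,0],[-4.5,0,-15,0,0,0]]'
python3 - <<'E'
from h import *
im,d,K,o,M=cam("scene"); cv2.imwrite("pics/s9.png",im); P=pts(d,K,o,M); X,Y,Z=P[...,0],P[...,1],P[...,2]
z=np.load("scene0.npz"); P0=pts(z["d"],z["K"],z["o"],z["M"])
def hx(P,c):
    m=(P[...,2]>.093)&(P[...,2]<.102)&(abs(P[...,1]-c)<.05)&(P[...,0]>.44)&(P[...,0]<.52); return np.nanmedian(P[...,0][m]),m.sum()
for c in(.06,-.33): print(hx(P0,c),hx(P,c))
im,d,K,o,M=cam("wrist"); P=pts(d,K,o,M)
m=(P[...,2]>.093)&(P[...,2]<.102)&(abs(P[...,1]+.138)<.06)&(P[...,0]>.58)&(P[...,0]<.66); print("panel",np.nanpercentile(P[...,0][m],[5,50,95]),m.sum())
E
```

```text
time: 14.6
eef_pos: [0.5263, -0.139, 0.2044]
tcp_rot: [1.0, 0.011, -0.001, -0.001]
contact_force: [-0.3, -0.1, -0.3]
opening: 0.001
finger_force: 0.0
(np.float64(0.4838319841935247), np.int64(178)) (np.float64(0.48482571282074854), np.int64(180))
(np.float64(0.4794766725632503), np.int64(220)) (np.float64(0.47902659881097015), np.int64(214))
panel [0.6166904  0.62369694 0.6306392 ] 2717
```

View pics/s9.png

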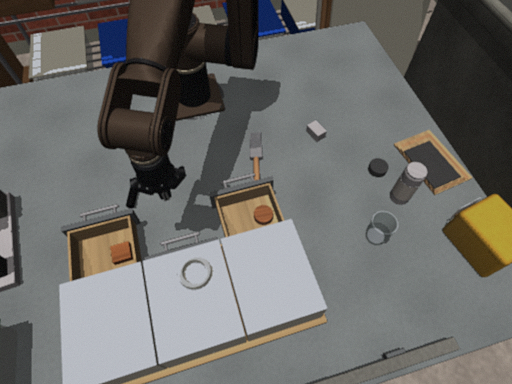

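The middle drawer is flush and shut, the other drawers have not moved, and the bystanders look untouched. The arm is clear of everything.

```bash
python3 -c "
from plant import ctrl
print(ctrl.sign_off())"
```

```text
the job is handed in; nothing more can be done
None
```

The stray blank lies flat beside the oblong one in the middle drawer, that drawer is pushed fully shut, and the job is handed in; in the last camera check the other drawers had not moved and nothing else looked disturbed.

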